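# Snap the last hole cover home with the setting tool

## Task

One of the three round snap-in covers on the spar section still stands proud of the metal. Pull the setting tool (the one with the round hand guard) up out of the tool block, put its foot squarely on the middle of that cover and press straight down until the cover snaps fully home, using only the tool on the cover. Keep pressing with about 10 N and finish like that: the program ends while you still hold the tool upright, pushing on the cover, and nothing else has been disturbed.

Things in the scene. Friction and masses are not known exactly. Their poses are not given: they have to be found in the camera images.
- setter: Setting tool, loose, 0.15-0.3 kg, upright in one of the block's three bores (varies). From the bottom: white rod 24 mm wide, 90 mm long, flat foot; round aluminium guard 44 mm wide, 8 mm thick (90-98 mm up); round handle 26 mm wide (98-158 mm up), the place to grip. Fingers just above the guard can push on its upper face. Origin: centre of the foot; z up to the handle.
- holder: Fixed pale wooden tool block, 60 x 230 x 70 mm, with three upright round bores in a row along its own y axis at y = -80, 0, +80 mm, each 26 mm wide and 60 mm deep, floor 10 mm above the bench. Origin: centre of the underside, on the bench. The tools stand on the bore floors and must rise 65 mm to be clear.
- file: Bystander tool standing in another bore: steel sleeve 23 mm across, 72 mm tall, under a bulbous wooden handle 30 mm across, without a guard, 122 mm tall in all. Origin: centre of its foot.
- driver: Bystander tool standing in another bore: steel sleeve 23 mm across, 80 mm tall, under a slim black handle 19 mm across, without a guard, 130 mm tall in all. Origin: centre of its foot.
- spar: Fixed spar section: yellow-green sheet-metal channel lying on its flanges, 110 mm (own x) by 360 mm (own y), upper face 50 mm above the bench; two 50 mm open holes at y = -60 and +60 mm and three cover places at y = -120, 0 and +120 mm, all on its centre line. Origin: centre of the underside, on the bench.
- seat: The cover place with the proud cover in it, counted together with that cover: thin metal rim ring at one of the three places on the spar (which one varies). Origin: on the upper face of the spar, at the place's centre, 50 mm above the bench; it does not move with the cover.
- cover_top (a point): Centre of the flat upper face of the proud cover, a round black plastic cap 44 mm across and 4 mm thick; it moves with the cover. At the start it is 64 mm above the bench (the cover stands 10 mm proud); once home it is 54 mm above the bench, level with the other two covers.
- cover (a joint): How far the proud cover is pressed straight down, m: 0 at the start, 0.010 home. Force rises to about 14 N at 2.5 mm, then falls to nothing at 5 mm, where the cover snaps away from the tool to 10 mm and stays. Beyond home it is springy, about 12 N per mm: a 10 N push reads about 0.0108. Let go before 5 mm it springs back up.
- cover_b: Another cover of the same shape, already home (fixed), at another place on the spar. Origin: on the upper face of the spar; its top is 4 mm above that.
- cover_c: The third cover, like cover_b, already home (fixed), at the remaining place.
- bin: Bystander: loose open blue plastic bin, 100 x 150 x 60 mm, on the bench. Origin: centre of its underside.
- wheel: Bystander: loose dark abrasive wheel lying flat, 52 mm across, 12 mm thick, on the bench. Origin: centre of its underside.

How it is judged (in metres and radians):
On the way, in this order (a step that is already met when the one before it is completed fails the run):
1. the setting tool is pulled clear of the tool block, held by the fingers (height (world z) of setter above 0.072 m and contact force between the fingers and setter above 1 N), for 0.1 s.
2. the setting tool stands on the middle of the proud cover and pushes it (contact force between setter and seat above 2 N and horizontal distance between setter and cover_top below 0.012 m).
3. the cover has snapped home (value of joint cover above 0.009 m), for 0.2 s.
At the end, for the whole second after the job is handed in: The cover is home (joint above 9.5 mm), the fingers hold the setting tool upright (within 8 degrees) with its foot within 12 mm of the cover's centre, and the tool pushes on the cover with 4 to 30 N, not on the spar, at rest, through the last second (value of joint cover above 0.0095 m and contact force between setter and seat between 4 and 30 N and contact force between the fingers and setter above 1 N and horizontal distance between setter and cover_top below 0.012 m and angle between setter's own z axis and vertical below 0.14 rad and contact force between setter and spar below 0.5 N and linear speed of setter below 0.02 m/s); the arm keeps its last pose, push and grip.
It fails at once if the fingers or the arm press on the proud cover themselves (contact force between any of the fingers, the arm and seat above 1 N).
It fails at once if a bystander is moved by more than 30 mm (distance of any of file, driver, bin, wheel from where it was at the start of the episode above 0.03 m).
It also fails if it takes over 59 s, if anything falls off the work surface, if the arm or the gripper's body presses on something with over 40 N, if the wrist force passes 120 N, or if a joint passes its speed limit or range.

## Robot

A 6-joint arm with a two-finger parallel gripper is mounted at the origin on the work surface. World frame = base frame: x ahead of the robot, y to its left, z up, the work surface at z = 0. Lengths are in m, angles in degrees, forces in N, time in s.
With the tool pointing down it reaches from about 0.25 to 0.725 m from the base axis. Payload 9.7 kg.
Tool frame: the origin (TCP) lies at the very end of the fingers, on their centre line; the grasp point (between the pads) lies 19 mm behind it; z points along the fingers, y is the direction in which the jaws open and shut (so a half turn about z gives the same grasp; the last joint's range is limited). The gripper opens to 85 mm and grips with 20 to 120 N. Pads are 22 mm wide; open, the fingers measure 114 mm over their backs; the gripper's body (76 mm by 85 mm) begins 54 mm behind the grasp point. The pads swing forward as they close: fully open they stand 13 mm farther back than shut.
Start: joints at [76.834, 4.979, 10.078, 95.1, 0, 90], TCP at [0.125, 0.536, 0.231] pointing down, gripper open.
Joint ranges: [-179.16, 179.16], [-48.56, 103.87], [-65.8, 70.77], [-126.05, 130.52], [-82.76, 87.17], [-180, 180]. Speed limits (degrees/s): [127.2, 127.2, 147.25, 180, 180, 180].

## Interface

Orientations are given as [roll, pitch, yaw] about the fixed x, y, z axes, in that order (R = Rz(yaw) Ry(pitch) Rx(roll)).
In Python, from workcell import bot, camera, ticket gives the robot as it stands.
- The arm moves only by the shell command python3 -m jog 'ROWS' [FORCE]. ROWS is a JSON object of lists of equal length, an entry for each row: "turn": the turn, a rotation vector about the world's x, y, z each as a share of 8 degrees, from -1 to 1, a list of three; "delta_pos": the shift along the world's x, y, z each as a share of 50 mm, from -1 to 1, a list of three; "hand": the opening, from -1 (shut) to 1 (fully open). A call has exactly 10 rows; each row shifts and turns the commanded pose from where the row before left it; what a row does not reach is not made up. A row lasts 1/10 s, in which the tool goes at most 50 mm and 8.59 degrees, less where a joint would pass 70% of its speed; a pose out of reach is approached as far as the arm can. A call with a number of a shift or a turn outside -1 to 1 is refused whole. A call with a gripper value outside its range is refused whole. The fingers move at their own pace and stop on an object; FORCE is the grip in N (left out, the last holds). Time passes only in rows, so rows that do not move let the fingers close, or fill a call up. It gives the time, the measured TCP pose, the force and the opening at its end, in the units of the state.
- bot.get_obs(): the state, without advancing time (a new reading comes with each control period).
- camera(name): name is "scene" or "top"; returns a dict with "frame" (480x640x3 uint8, red, green, blue), "range_z" (480x640 float32, m along the optical axis (not along the pixel's ray), 0 where there is no reading), "fx", "fy", "cx", "cy" (pixels), "extrinsics" (4x4, takes a point from world to camera coordinates). Camera axes: x right, y up, looking along -z (the intrinsics and any distortion apply to the point x, -y, -z); pixel columns grow to the right and rows downward; lengths in m; the calibration is good to about 2 mm. A picture is of the moment at which its call begins.
- ticket.job_done(): hands the job in, once; it reports no verdict.
The state is a dict: "time": time; "q": joint angles; "qd": joint speeds; "joint_efforts": joint torques, N m; "ee_pos": TCP position; "tcp_rot": TCP orientation; "wrist_force": force on the tool from outside, world axes, zero at the start; "torque": the same for the moment, N m; "opening": finger opening in m.
Only numpy, scipy, OpenCV 4.12 (cv2) and the standard library are available. Lean on these libraries where they do the work, as an engineer would, in place of code of your own. Each camera call takes 0.05 s, during which the arm holds its last target.

## Working session

There is one attempt and no reset: what is moved stays moved. The work goes in short steps, Python scripts to look and compute and a shell command to move; the robot and the scene stay as the last step left them, time stands still between calls to the robot, and variables do not carry over. Pictures are saved under pics/ and viewed, and the job is handed in when it is done.

```bash
mkdir -p pics; ls; python3 - <<'E'
from workcell import bot,camera
import cv2,numpy as np
print(bot.get_obs())
for n in("scene","top"):
    c=camera(n); cv2.imwrite(f"pics/{n}0.png",c["frame"][:,:,::-1]); np.savez(f"pics/{n}0.npz",**c)
    print(n,c["fx"],c["fy"],c["cx"],c["cy"],c["extrinsics"].round(3).tolist(),[k for k in c])
E
```

```text
pics
{'time': 0.0, 'q': array([ 7.68333884e+01,  5.01170994e+00,  1.00341512e+01,  9.50997622e+01,
       -1.46568851e-03,  8.99990429e+01]), 'qd': array([-0.01852867, -0.03418726,  0.03138203, -0.04673037, -0.00904749,
       -0.02332184]), 'joint_efforts': array([-8.46755847e-04, -5.20387709e+01,  4.64804792e+01,  1.61671301e-02,
       -4.85246710e-05, -7.29650282e-06]), 'ee_pos': array([0.12523517, 0.5353139 , 0.23057451]), 'tcp_rot': array([-1.79922679e+02,  1.46439557e-03,  1.66834347e+02]), 'wrist_force': array([ 0.44256053,  0.53722992, -0.60652874]), 'torque': array([ 0.00073288, -0.01056963,  0.00174071]), 'opening': 0.08489441969520282}
scene 442.08077621728324 442.08077621728324 317.2391937081338 241.11922804323848 [[0.437, 0.899, -0.013, -0.231], [-0.504, 0.257, 0.825, 0.258], [0.745, -0.354, 0.566, -1.405], [0.0, 0.0, 0.0, 1.0]] ['frame', 'range_z', 'fx', 'fy', 'cx', 'cy', 'extrinsics']
top 497.5494265630406 497.5494265630406 322.70548550636016 234.17391941078637 [[0.004, -1.0, 0.001, -0.013], [0.982, 0.004, 0.188, -0.619], [-0.188, 0.0, 0.982, -0.887], [0.0, 0.0, 0.0, 1.0]] ['frame', 'range_z', 'fx', 'fy', 'cx', 'cy', 'extrinsics']
```

View pics/scene0.png

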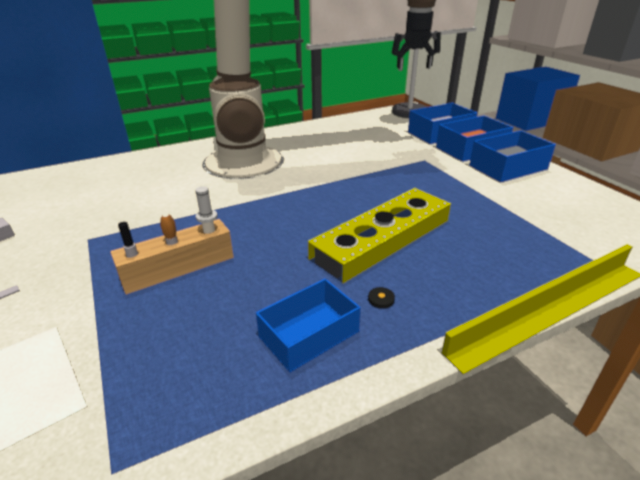

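View pics/top0.png

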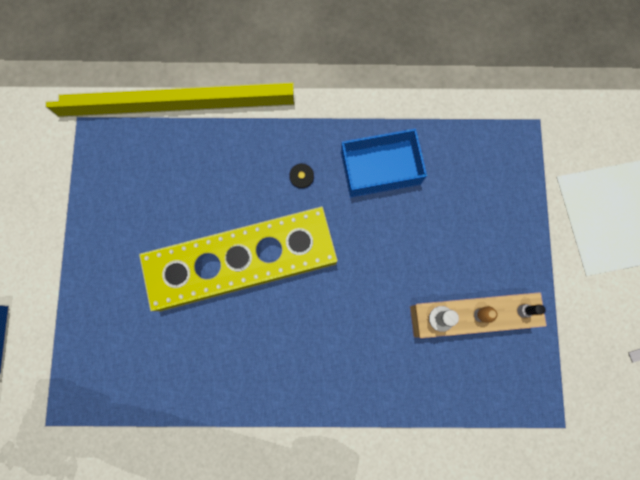

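The setter (with guard) is at about (447,318) in the top view, in the bore nearest the spar. The covers are at about (176,274), (237,257) and (299,241). Next I'll measure them from depth.

```bash
cat > h.py <<'E'
import numpy as np,cv2
def cloud(c):
    z=c["range_z"]; v,u=np.mgrid[0:480,0:640]
    X=(u-c["cx"])/c["fx"]*z; Y=-(v-c["cy"])/c["fy"]*z
    P=np.stack([X,Y,-z,np.ones_like(z)],-1)
    W=P@np.linalg.inv(c["extrinsics"]).T
    W=W[...,:3].copy(); W[z==0]=np.nan
    return W
def crop(c,x0,x1,y0,y1,k,name):
    im=c["frame"][y0:y1,x0:x1,::-1]; cv2.imwrite(name,cv2.resize(im,None,fx=k,fy=k,interpolation=cv2.INTER_CUBIC))
E
python3 - <<'E'
from h import *
t=dict(np.load("pics/top0.npz"));W=cloud(t)
f=t["frame"].astype(int)
for u,v in((176,274),(237,257),(299,241)):
    # dark pixels around
    w=W[v-18:v+18,u-18:u+18].reshape(-1,3);col=f[v-18:v+18,u-18:u+18].reshape(-1,3)
    m=(col.max(1)<70)&(w[:,2]>.045)
    p=w[m]; print(u,v,m.sum(),"bbox mid",(p.min(0)+p.max(0))/2,"mean",p.mean(0).round(4),"med z",np.median(p[:,2]),np.ptp(p,axis=0))
g=W[280:350,405:555].reshape(-1,3); gc=f[280:350,405:555].reshape(-1,3)
m=(g[:,2]>.06)&(g[:,2]<.075); r=cv2.minAreaRect((g[m][:,:2]*1000).astype(np.float32)); print("block",r)
for zl,zh in((.09,.104),(.104,.115),(.115,.16),(.161,.18)):
    m=(g[:,2]>zl)&(g[:,2]<zh);q=g[m]
    for a,b in((-.20,-.05),):pass
    m2=q; lab=np.round(q[:,1],2); print(zl,zh,len(q),q.min(0).round(4) if len(q) else'',q.max(0).round(4) if len(q) else '')
# per tool
m=(g[:,2]>.155);q=g[m];print("setter top",len(q),q.mean(0),(q.min(0)+q.max(0))/2,np.ptp(q,axis=0))
m=(W[...,2]>.02)&(W[...,2]<.2)
sp=(f[...,0]>110)&(f[...,1]>110)&(f[...,2]<80)&(np.abs(W[...,2]-.05)<.006)
print("spar",cv2.minAreaRect((W[sp][:,:2]*1000).astype(np.float32)),np.median(W[sp][:,2]))
crop(t,120,350,190,320,3.4,"pics/c1.png");crop(t,400,560,270,360,4.5,"pics/c2.png")
s=dict(np.load("pics/scene0.npz"));crop(s,300,460,180,285,5,"pics/c3.png");crop(s,100,250,170,300,4.5,"pics/c4.png")
E
```

```text
176 274 313 bbox mid [0.54383948 0.26556206 0.05433616] mean [0.5436 0.2658 0.0546] med z 0.05466880681594455 [0.03599382 0.03732049 0.00950742]
237 257 258 bbox mid [0.57420261 0.15001973 0.06497897] mean [0.5746 0.1517 0.0644] med z 0.06437134582127124 [0.03450101 0.03426871 0.00956281]
299 241 3 bbox mid [0.60826993 0.03930154 0.05581801] mean [0.6063 0.0389 0.056 ] med z 0.056231609712254715 [0.01563768 0.00974437 0.00114728]
block ((468.3016357421875, -298.07861328125), (60.063270568847656, 231.1571044921875), 5.4626078605651855)
0.09 0.104 72 [ 0.4411 -0.3819  0.0902] [ 0.4855 -0.1971  0.104 ]
0.104 0.115 307 [ 0.4394 -0.3749  0.104 ] [ 0.4848 -0.1964  0.1148]
0.115 0.16 431 [ 0.4477 -0.3864  0.1151] [ 0.4851 -0.2051  0.1599]
0.161 0.18 214 [ 0.4477 -0.231   0.1611] [ 0.4735 -0.2053  0.1715]
setter top 227 [ 0.46039465 -0.2169425   0.16709587] [ 0.46060256 -0.218116    0.16327988] [0.02590399 0.02571426 0.01644026]
spar ((725.574951171875, 256.55517578125), (460.5606384277344, 490.5376892089844), 14.2194185256958) 0.05066728961379474
```

```bash
python3 - <<'E'
from h import *
t=dict(np.load("pics/top0.npz"));W=cloud(t);f=t["frame"].astype(int)
def box(W,z0,z1,v0,v1,u0,u1):
    q=W[v0:v1,u0:u1].reshape(-1,3);q=q[(q[:,2]>z0)&(q[:,2]<z1)]
    return cv2.minAreaRect((q[:,:2]*1000).astype(np.float32)),len(q)
print("spar",box(W,.045,.056,200,318,130,345))
q=W[235:280,215:260].reshape(-1,3);q=q[(q[:,2]>.061)&(q[:,2]<.067)]
print("cover top",len(q),cv2.minEnclosingCircle((q[:,:2]*1000).astype(np.float32)),q.mean(0))
s=dict(np.load("pics/scene0.npz"));V=cloud(s)
q=V.reshape(-1,3);m=(np.hypot(q[:,0]-.575,q[:,1]-.151)<.035)&(q[:,2]>.061)&(q[:,2]<.068);q=q[m]
print("scene cover",len(q),cv2.minEnclosingCircle((q[:,:2]*1000).astype(np.float32)),q.mean(0))
E
```

```text
spar (((574.6723022460938, 151.42298889160156), (110.75484466552734, 361.1152648925781), 15.196817398071289), 9214)
cover top 403 ((574.431640625, 150.7486572265625), 21.958032608032227) [0.57438996 0.15059214 0.06422387]
scene cover 134 ((574.52978515625, 146.19656372070312), 22.509571075439453) [0.57568819 0.14489134 0.06217354]
```

View pics/c3.png

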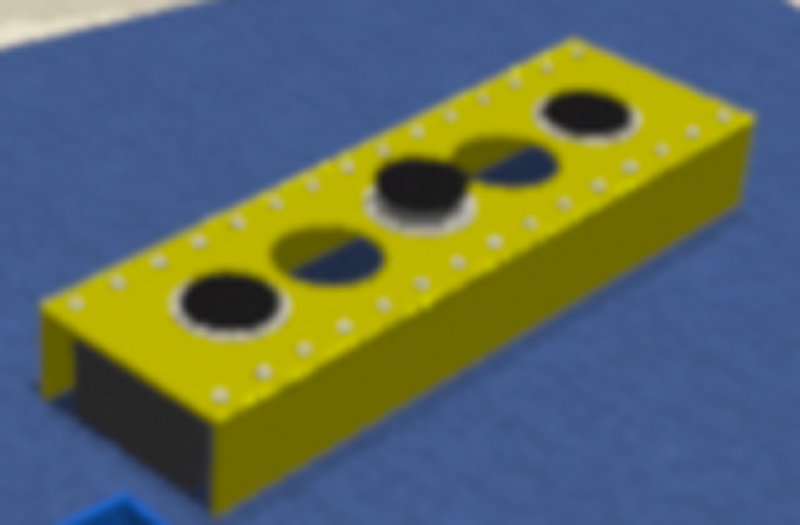

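View pics/c4.png

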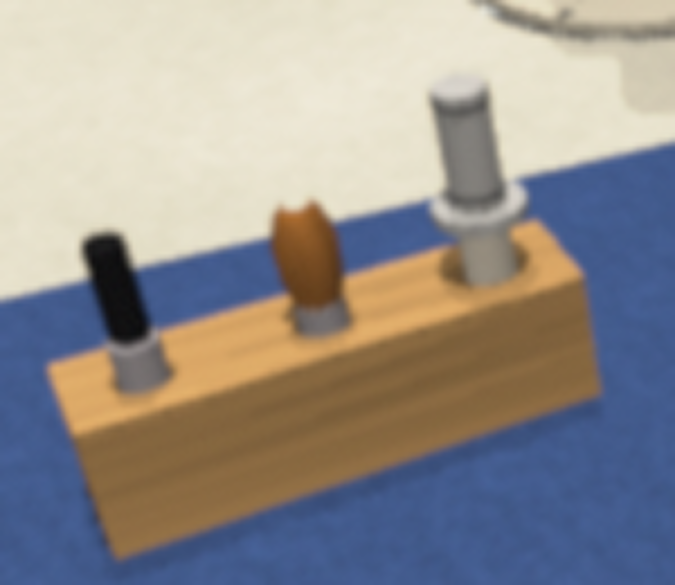

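Only the middle cover stands proud: it is at about (420,190) in the crop and its measured top is at z = 0.064, at (0.5746, 0.151). The setter is at (0.4607, -0.2183), and the block's yaw is 5.5°. I'll grip across the row, moving above the setter first.

```bash
python3 -m jog '{"delta_pos":[[0.335,-0.754,0],[0.335,-0.754,0],[0.335,-0.754,0],[0.335,-0.754,0],[0.335,-0.754,0],[0.335,-0.754,0],[0.335,-0.754,0],[0.335,-0.754,0],[0.335,-0.754,0],[0.335,-0.754,0]],"turn":[[0,0,-0.446],[0,0,-0.446],[0,0,-0.446],[0,0,-0.446],[0,0,-0.446],[0,0,-0.446],[0,0,-0.446],[0,0,-0.446],[0,0,-0.446],[0,0,-0.446]],"hand":[1,1,1,1,1,1,1,1,1,1]}'
python3 -m jog '{"delta_pos":[[0.335,-0.754,0],[0.335,-0.754,0],[0.335,-0.754,0],[0.335,-0.754,0],[0.335,-0.754,0],[0.335,-0.754,0],[0.335,-0.754,0],[0.335,-0.754,0],[0.335,-0.754,0],[0.335,-0.754,0]],"turn":[[0,0,-0.446],[0,0,-0.446],[0,0,-0.446],[0,0,-0.446],[0,0,-0.446],[0,0,-0.446],[0,0,-0.446],[0,0,-0.446],[0,0,-0.446],[0,0,-0.446]],"hand":[1,1,1,1,1,1,1,1,1,1]}'
```

```text
time: 1.1
ee_pos: [0.2929, 0.157, 0.2312]
tcp_rot: [180.0, 0.0, 131.0]
wrist_force: [0.2, 0.3, 0.1]
opening: 0.0856
time: 2.1
ee_pos: [0.4605, -0.2202, 0.2309]
tcp_rot: [-180.0, -0.0, 95.3]
wrist_force: [1.6, 0.9, 0.2]
opening: 0.0856
```

```bash
python3 -m jog '{"delta_pos":[[0,0.04,-0.295],[0,0,-0.295],[0,0,-0.295],[0,0,-0.295],[0,0,-0.295],[0,0,-0.295],[0,0,-0.295],[0,0,-0.295],[0,0,0],[0,0,0]],"turn":[[0,0,0],[0,0,0],[0,0,0],[0,0,0],[0,0,0],[0,0,0],[0,0,0],[0,0,0],[0,0,0],[0,0,0]],"hand":[1,1,1,1,1,1,1,1,1,1]}'
python3 - <<'E'
from workcell import camera
from h import *
t=camera("top");crop(t,380,580,230,380,4,"pics/d1.png")
s=camera("scene");crop(s,100,300,120,270,4,"pics/d2.png")
E
```

```text
time: 3.1
ee_pos: [0.4602, -0.2164, 0.1132]
tcp_rot: [-180.0, -0.0, 95.5]
wrist_force: [-1.0, 0.9, 0.2]
opening: 0.0854
```

View pics/d2.png

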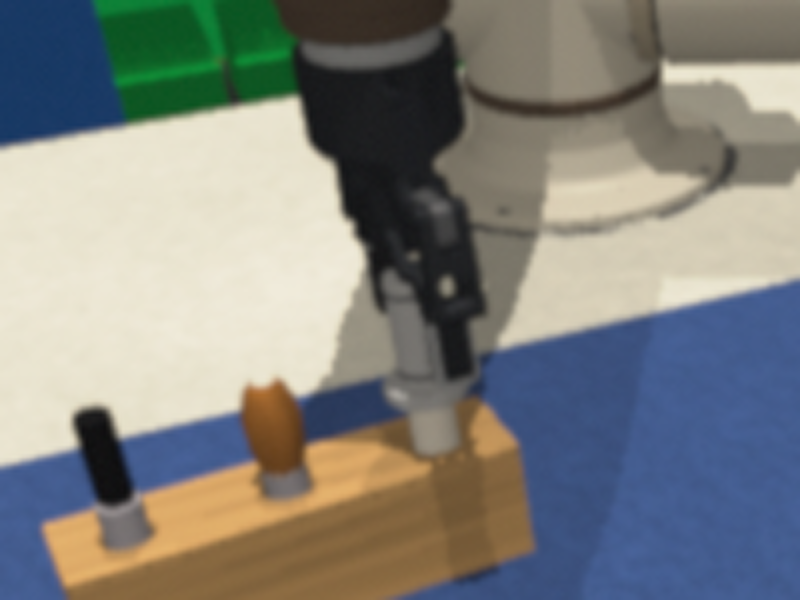

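View pics/d1.png

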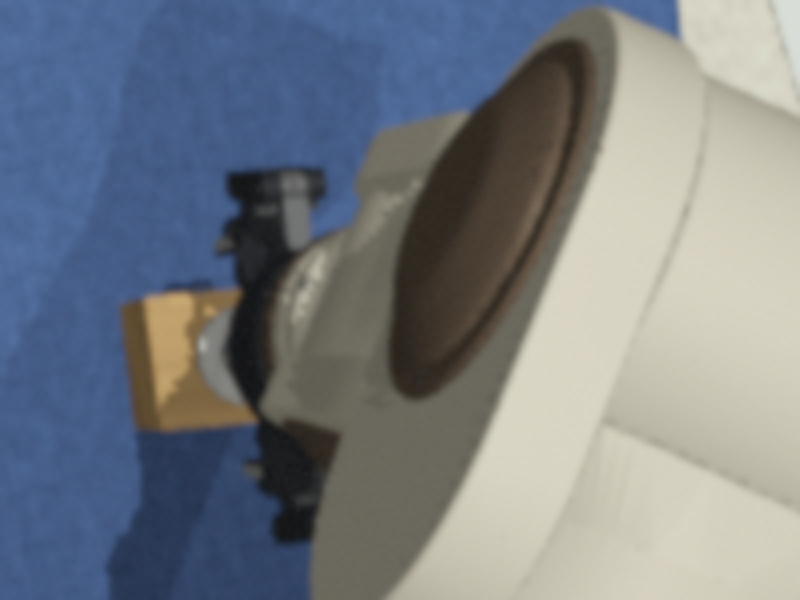

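The fingers straddle the handle, just above the guard (near (430,385) in the scene crop). I'll shift y by -1.5 mm and close.

```bash
python3 -m jog '{"delta_pos":[[0,-0.03,0],[0,0,0],[0,0,0],[0,0,0],[0,0,0],[0,0,0],[0,0,0],[0,0,0],[0,0,0],[0,0,0]],"turn":[[0,0,0],[0,0,0],[0,0,0],[0,0,0],[0,0,0],[0,0,0],[0,0,0],[0,0,0],[0,0,0],[0,0,0]],"hand":[1,1,-1,-1,-1,-1,-1,-1,-1,-1]}' 90
```

```text
time: 4.2
ee_pos: [0.4605, -0.218, 0.1136]
tcp_rot: [180.0, 0.0, 95.5]
wrist_force: [0.1, -0.9, 4.0]
opening: 0.0239
```

```bash
python3 -m jog '{"delta_pos":[[0,0,0.1],[0,0,0.2],[0,0,0.3],[0,0,0.3],[0,0,0.3],[0,0,0.3],[0,0,0.3],[0,0,0.3],[0,0,0.3],[0,0,0]],"turn":[[0,0,0],[0,0,0],[0,0,0],[0,0,0],[0,0,0],[0,0,0],[0,0,0],[0,0,0],[0,0,0],[0,0,0]],"hand":[-1,-1,-1,-1,-1,-1,-1,-1,-1,-1]}'
python3 - <<'E'
from workcell import camera
from h import *
s=camera("scene");crop(s,100,300,80,230,4,"pics/e2.png")
np.savez("pics/e2.npz",**s)
E
```

```text
time: 5.2
ee_pos: [0.461, -0.2183, 0.2362]
tcp_rot: [179.8, 0.1, 95.5]
wrist_force: [-0.3, -0.3, -2.6]
opening: 0.0243
```

View pics/e2.png

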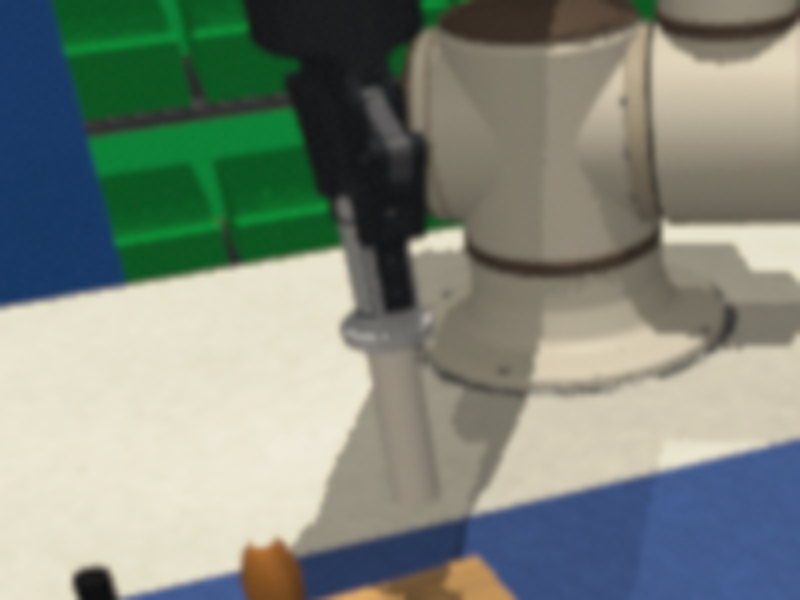

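The tool hangs upright, with its rod foot near (415,500) in the crop, well above the block. Next I'll move it over the middle cover.

```bash
python3 -m jog '{"delta_pos":[[0.06,0.19,0],[0.114,0.369,0],[0.114,0.369,0],[0.114,0.369,0],[0.114,0.369,0],[0.114,0.369,0],[0.114,0.369,0],[0.114,0.369,0],[0.114,0.369,0],[0.114,0.369,0]],"turn":[[0,0,0],[0,0,0],[0,0,0],[0,0,0],[0,0,0],[0,0,0],[0,0,0],[0,0,0],[0,0,0],[0,0,0]],"hand":[-1,-1,-1,-1,-1,-1,-1,-1,-1,-1]}'
python3 -m jog '{"delta_pos":[[0.114,0.369,0],[0.114,0.369,0],[0.114,0.369,0],[0.114,0.369,0],[0.114,0.369,0],[0.114,0.369,0],[0.114,0.369,0],[0.114,0.369,0],[0.114,0.369,0],[0.16,0.54,0]],"turn":[[0,0,0],[0,0,0],[0,0,0],[0,0,0],[0,0,0],[0,0,0],[0,0,0],[0,0,0],[0,0,0],[0,0,0]],"hand":[-1,-1,-1,-1,-1,-1,-1,-1,-1,-1]}'
python3 -m jog '{"delta_pos":[[0,0,-0.2],[0,0,-0.2],[0,0,-0.2],[0,0,-0.2],[0,0,-0.1],[0,0,0],[0,0,0],[0,0,0],[0,0,0],[0,0,0]],"turn":[[0,0,0],[0,0,0],[0,0,0],[0,0,0],[0,0,0],[0,0,0],[0,0,0],[0,0,0],[0,0,0],[0,0,0]],"hand":[-1,-1,-1,-1,-1,-1,-1,-1,-1,-1]}'
python3 - <<'E'
from workcell import camera
from h import *
s=camera("scene");crop(s,280,480,120,270,4,"pics/f2.png");np.savez("pics/f2.npz",**s)
t=camera("top");crop(t,140,340,170,320,4,"pics/f1.png");np.savez("pics/f1.npz",**t)
E
```

```text
time: 6.25
ee_pos: [0.5144, -0.0409, 0.2324]
tcp_rot: [-179.9, -0.0, 95.5]
wrist_force: [0.3, -0.8, -3.3]
opening: 0.0242
time: 7.25
ee_pos: [0.5737, 0.1516, 0.2328]
tcp_rot: [-179.9, 0.0, 95.4]
wrist_force: [0.0, -0.4, -3.5]
opening: 0.0245
time: 8.25
ee_pos: [0.574, 0.1506, 0.1886]
tcp_rot: [180.0, -0.0, 95.5]
wrist_force: [0.4, -0.4, -3.1]
opening: 0.0241
```

View pics/f2.png

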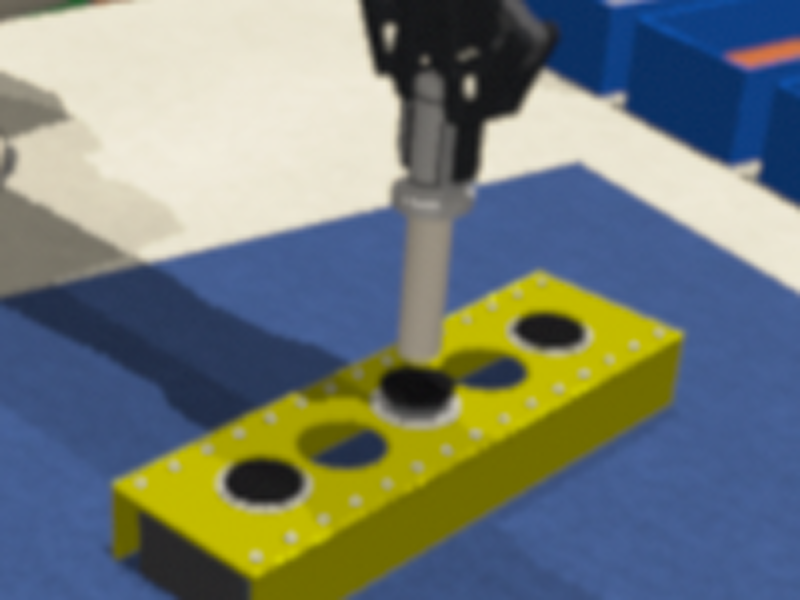

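View pics/f1.png

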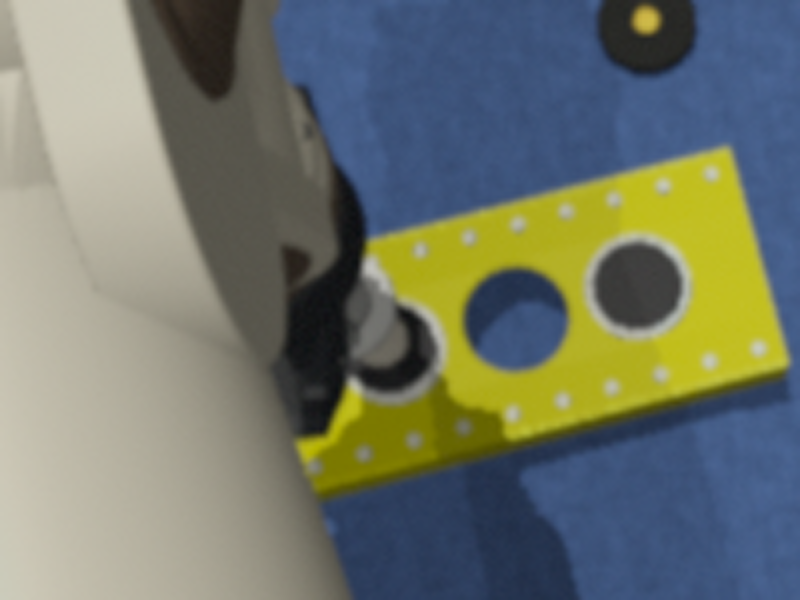

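```bash
python3 - <<'E'
from h import *
s=dict(np.load("pics/f2.npz"))
def pr(p,c=s):
    q=c["extrinsics"]@np.r_[p,1];return c["cx"]+c["fx"]*q[0]/-q[2]-280, c["cy"]-c["fy"]*q[1]/-q[2]-120
zf=.1886-.1036
for z in(.0,.03,.06,.09): print(z,np.array(pr([.574,.1506,zf+z]))*4)
print("cover",np.array(pr([.5746,.151,.064]))*4)
# segment rod from depth
V=cloud(s)
for lo,hi in((.003,.02),(.02,.04),(.04,.06),(.06,.085),(.107,.12)):
    m=(np.hypot(V[...,0]-.574,V[...,1]-.1506)<.04)&(V[...,2]>zf+lo)&(V[...,2]<zf+hi)
    q=V[m]; v,u=np.where(m); ctr=q[:,:2]
    print(lo,len(q),q.mean(0).round(4),"col",(u.mean()-280)*4,(v.mean()-120)*4, "nominal",np.array(pr([.574,.1506,zf+(lo+hi)/2]))*4)
E
```

```text
0.0 [426.37456343 345.85754089]
0.03 [430.53332714 298.11039494]
0.06 [434.84090301 248.65472304]
0.09 [439.30542392 197.39715085]
cover [424.73872233 378.63353616]
0.003 78 [0.5812 0.1406 0.097 ] col 419.948717948718 336.8205128205128 nominal [427.95166186 327.7507298 ]
0.02 86 [0.5804 0.1403 0.1151] col 421.06976744186045 307.20930232558135 nominal [430.53332714 298.11039494]
0.04 96 [0.5808 0.1403 0.1352] col 424.33333333333326 274.375 nominal [433.38801958 265.33541039]
0.06 111 [0.5811 0.1404 0.1569] col 427.8558558558559 237.8738738738739 nominal [436.68155981 227.52197424]
0.107 115 [0.5833 0.1403 0.1989] col 436.59130434782605 165.77391304347827 nominal [442.91789254 155.92206879]
```

The predicted and seen positions differ by the same 2 px for the tool axis and the cover. So the tool is upright and centred, and that shift is a calibration offset. Next I'll go down to near contact.

```bash
python3 -m jog '{"delta_pos":[[0,0,-0.05],[0,0,-0.05],[0,0,-0.05],[0,0,-0.05],[0,0,-0.05],[0,0,-0.05],[0,0,-0.04],[0,0,0],[0,0,0],[0,0,0]],"turn":[[0,0,0],[0,0,0],[0,0,0],[0,0,0],[0,0,0],[0,0,0],[0,0,0],[0,0,0],[0,0,0],[0,0,0]],"hand":[-1,-1,-1,-1,-1,-1,-1,-1,-1,-1]}'
python3 -m jog '{"delta_pos":[[0,0,-0.02],[0,0,-0.02],[0,0,-0.02],[0,0,-0.02],[0,0,0],[0,0,0],[0,0,0],[0,0,0],[0,0,0],[0,0,0]],"turn":[[0,0,0],[0,0,0],[0,0,0],[0,0,0],[0,0,0],[0,0,0],[0,0,0],[0,0,0],[0,0,0],[0,0,0]],"hand":[-1,-1,-1,-1,-1,-1,-1,-1,-1,-1]}'
```

```text
time: 9.35
ee_pos: [0.5739, 0.1506, 0.1714]
tcp_rot: [180.0, -0.0, 95.5]
wrist_force: [0.3, 0.1, -2.4]
opening: 0.0244
time: 10.35
ee_pos: [0.5739, 0.1506, 0.1674]
tcp_rot: [180.0, -0.0, 95.5]
wrist_force: [-0.7, 0.3, -0.8]
opening: 0.0246
```

```bash
python3 -m jog '{"delta_pos":[[0,0,-0.02],[0,0,-0.02],[0,0,0],[0,0,0],[0,0,0],[0,0,0],[0,0,0],[0,0,0],[0,0,0],[0,0,0]],"turn":[[0,0,0],[0,0,0],[0,0,0],[0,0,0],[0,0,0],[0,0,0],[0,0,0],[0,0,0],[0,0,0],[0,0,0]],"hand":[-1,-1,-1,-1,-1,-1,-1,-1,-1,-1]}'
python3 -m jog '{"delta_pos":[[0,0,-0.02],[0,0,-0.02],[0,0,-0.02],[0,0,-0.02],[0,0,0],[0,0,0],[0,0,0],[0,0,0],[0,0,0],[0,0,0]],"turn":[[0,0,0],[0,0,0],[0,0,0],[0,0,0],[0,0,0],[0,0,0],[0,0,0],[0,0,0],[0,0,0],[0,0,0]],"hand":[-1,-1,-1,-1,-1,-1,-1,-1,-1,-1]}'
```

```text
time: 11.35
ee_pos: [0.574, 0.1507, 0.1664]
tcp_rot: [179.9, -0.0, 95.5]
wrist_force: [-1.6, -0.1, 7.5]
opening: 0.0242
time: 12.35
ee_pos: [0.5739, 0.1507, 0.1613]
tcp_rot: [-180.0, 0.0, 95.5]
wrist_force: [0.5, 0.6, -3.2]
opening: 0.0241
```

The force rose, then fell back to the tool's weight, so the cover has snapped away. Now I'll follow it down until the tool bears on it.

```bash
python3 -m jog '{"delta_pos":[[0,0,-0.02],[0,0,-0.02],[0,0,-0.02],[0,0,-0.01],[0,0,0],[0,0,0],[0,0,0],[0,0,0],[0,0,0],[0,0,0]],"turn":[[0,0,0],[0,0,0],[0,0,0],[0,0,0],[0,0,0],[0,0,0],[0,0,0],[0,0,0],[0,0,0],[0,0,0]],"hand":[-1,-1,-1,-1,-1,-1,-1,-1,-1,-1]}'
```

```text
time: 13.35
ee_pos: [0.5739, 0.1506, 0.1578]
tcp_rot: [180.0, -0.0, 95.5]
wrist_force: [-0.9, 0.9, -3.1]
opening: 0.024
```

```bash
python3 -m jog '{"delta_pos":[[0,0,-0.01],[0,0,-0.01],[0,0,0],[0,0,0],[0,0,0],[0,0,0],[0,0,0],[0,0,0],[0,0,0],[0,0,0]],"turn":[[0,0,0],[0,0,0],[0,0,0],[0,0,0],[0,0,0],[0,0,0],[0,0,0],[0,0,0],[0,0,0],[0,0,0]],"hand":[-1,-1,-1,-1,-1,-1,-1,-1,-1,-1]}'
```

```text
time: 14.35
ee_pos: [0.5739, 0.1506, 0.1569]
tcp_rot: [180.0, -0.0, 95.5]
wrist_force: [-0.9, 0.3, 2.7]
opening: 0.0241
```

```bash
python3 -m jog '{"delta_pos":[[0,0,-0.01],[0,0,0],[0,0,0],[0,0,0],[0,0,0],[0,0,0],[0,0,0],[0,0,0],[0,0,0],[0,0,0]],"turn":[[0,0,0],[0,0,0],[0,0,0],[0,0,0],[0,0,0],[0,0,0],[0,0,0],[0,0,0],[0,0,0],[0,0,0]],"hand":[-1,-1,-1,-1,-1,-1,-1,-1,-1,-1]}'
python3 - <<'E'
from workcell import camera,bot
from h import *
s=camera("scene");crop(s,280,480,120,270,4,"pics/g2.png")
np.savez("pics/g2.npz",**s)
t=camera("top");cv2.imwrite("pics/g1.png",t["frame"][:,:,::-1])
for i in range(3):
    o=bot.get_obs();print(o["time"],o["wrist_force"],o["ee_pos"])
E
```

```text
time: 15.35
ee_pos: [0.574, 0.1507, 0.1568]
tcp_rot: [180.0, -0.0, 95.5]
wrist_force: [-1.9, -0.1, 5.9]
opening: 0.0238
15.45 [-2.53842884 -0.03906653  6.14289665] [0.57393706 0.15067803 0.15675628]
15.45 [-2.53842884 -0.03906653  6.14289665] [0.57393706 0.15067803 0.15675628]
15.45 [-2.53842884 -0.03906653  6.14289665] [0.57393706 0.15067803 0.15675628]
```

View pics/g2.png

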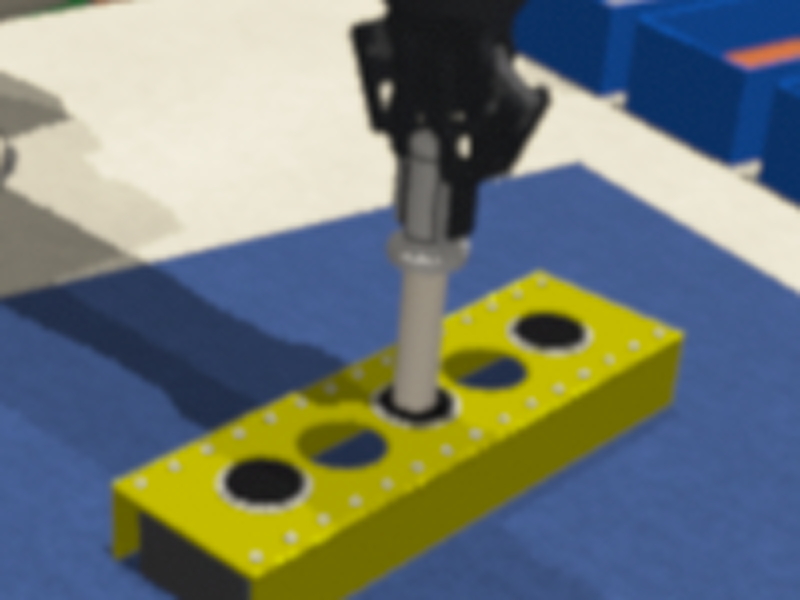

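View pics/g1.png

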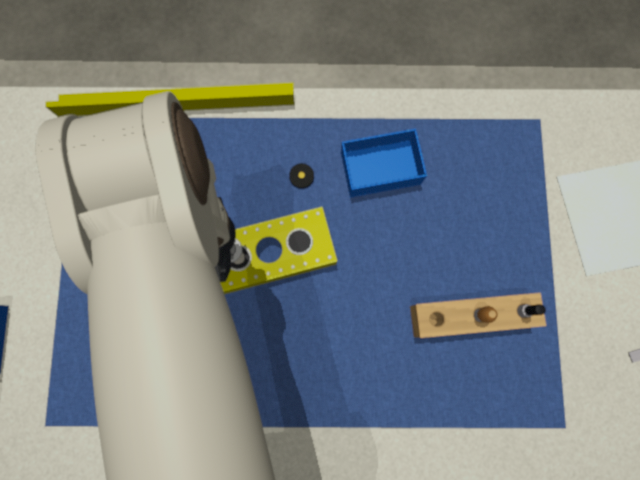

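The scene crop shows the foot centred on the cover at (418,405), which is now level with its rim. In the top view the bystanders haven't moved. The push is about 9 N (6 N read, plus about 3 N of tool weight). I'll run a hold call to check that it stays steady.

```bash
python3 -m jog '{"delta_pos":[[0,0,-0.003],[0,0,0],[0,0,0],[0,0,0],[0,0,0],[0,0,0],[0,0,0],[0,0,0],[0,0,0],[0,0,0]],"turn":[[0,0,0],[0,0,0],[0,0,0],[0,0,0],[0,0,0],[0,0,0],[0,0,0],[0,0,0],[0,0,0],[0,0,0]],"hand":[-1,-1,-1,-1,-1,-1,-1,-1,-1,-1]}'
```

```text
time: 16.45
ee_pos: [0.5739, 0.1507, 0.1567]
tcp_rot: [180.0, -0.0, 95.5]
wrist_force: [-1.2, 0.3, 6.9]
opening: 0.0242
```

```bash
python3 -c "
from workcell import ticket,bot
print(bot.get_obs()['wrist_force']);print(ticket.job_done())"
```

```text
[-1.17873713  0.29727839  6.92347041]
the job is handed in; nothing more can be done
None
```

I pulled the setting tool out of the block, set its foot on the middle cover (the proud one) and pressed until the cover snapped home. I handed the job in at 16.45 s, still holding the tool upright and pushing on the cover. No verdict came back.

- **Snap:** the wrist force rose, then fell back to just the tool's weight. The tool next met resistance about 10 mm lower than its first contact, which matches the cover's travel.
- **Push:** the wrist read +6.9 N at hand-in. With about 3 N of tool weight added, that is roughly 10 N on the cover, and it was steady over the last second.
- **Position:** the gripper was 0.8 mm from the measured cover centre. It was vertical to within 0.1°, and the tool looked upright in the pictures.
- **Surroundings:** the last top picture showed the file, driver, bin and wheel where they started. I judged this by eye rather than measuring it.

One measurement disagreed: the scene camera put the cover about 4–5 mm off in y compared with the top camera. I used the top camera, since its cover and spar measurements agreed. The scene view showed the same 2-pixel shift for the tool and the cover, so I took it as calibration error.

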